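# Load the top blue tube rack from the pile into the analyser's feeder

## Task

Lift only the top rack off the pile of blue tube racks and set it down, without dropping it, upright on the grey plate of the white feeder, squarely lengthwise between the two black end stops and wholly on the plate. Leave the rest of the blue pile and the pile of yellow racks standing as they are.

Things in the scene. Friction and masses are not known exactly. Their poses are not given: they have to be found in the camera images.
- blue_top_mid (a point): Centre, half-way up, of the top rack of a pile of three blue tube racks, white line round each (pile 168 mm high). Rack: rigid block 110 long (x), 50 wide (y), 60 high (z), 0.12 kg, 2 x 5 dark holes on top, flat sides. Its lowest 6 mm is a 98 x 38 foot, loose inside the rim of the rack below; the sides are flush, the seam 24 mm below this point: keep fingertips above it, grip about 10 mm above this point.
- blue_second: Second blue rack of the same pile, same shape; origin at the centre of its foot's underside, 54 mm above the bench; x along its length, z up. It must stay where it is, on the third rack.
- yellow_top: Upper rack of the other pile: two yellow racks of the same shape, 114 mm high, on the other side of the feeder. Origin at the centre of its foot's underside, x along its length, z up. Not to be moved.
- plate (a point): Centre of the top face of the feeder's grey plate, 27 mm above the bench; x along its length (the rack lies along x, either way round), z up. Plate 140 mm long between two black end stops 10 mm higher than it, 90 mm wide (y), open at both long sides, on a fixed white housing 194 x 116 x 25 mm with a light blue stripe. A rack standing on it has its centre 30 mm above the plate.
Not all that is in view belongs to the job. What is shaped like the part that bears blue_top_mid but green is not meant.

How it is judged (in metres and radians):
On the way:
1. the top blue rack has been lifted clear of the rack below it (z of blue_top_mid in the frame of blue_second above 0.104 m and distance of blue_second from where it was at the start of the episode below 0.02 m), for 0.1 s.
At the end, for the whole second after the job is handed in: The top blue rack stands upright (6 deg) and still on the feeder's plate, its centre within 18 mm of the plate's centre lengthwise, 20 mm across, its length along the plate's within 12 deg; the second blue rack and the upper yellow rack are upright and within 20 mm of their starts (x of blue_top_mid in the frame of plate between -0.018 and 0.018 m and y of blue_top_mid in the frame of plate between -0.02 and 0.02 m and z of blue_top_mid in the frame of plate between 0.026 and 0.034 m and angle between the x axis of blue_top_mid and the x axis of plate, either way round below 0.21 rad and angle between each of blue_top_mid, blue_second, yellow_top's own z axis and vertical below 0.1 rad and linear speed of blue_top below 0.02 m/s and distance of each of blue_second, yellow_top from where it was at the start of the episode below 0.02 m); the robot touches nothing.
It fails at once if the top blue rack is dropped: it falls faster than 0.7 m/s (some 25 mm of free fall) with no finger touching it (linear speed of blue_top above 0.7 m/s and contact force between the fingers and blue_top below 0.1 N).
It fails at once if the rest of the blue pile is moved by more than 20 mm (distance of blue_second from where it was at the start of the episode above 0.02 m).
It fails at once if the yellow pile is moved by more than 20 mm (distance of yellow_top from where it was at the start of the episode above 0.02 m).
It also fails if it takes over 40 s, if anything falls off the work surface, if the arm or the gripper's body presses on something with over 40 N, if the wrist force passes 120 N, or if a joint passes its speed limit or range.

## Robot

A 6-joint arm with a two-finger parallel gripper is mounted at the origin on the work surface. World frame = base frame: x ahead of the robot, y to its left, z up, the work surface at z = 0. Lengths are in mm, angles in degrees, forces in N, time in s.
With the tool pointing down it reaches from about 350 to 850 mm from the base axis. Payload 8.1 kg.
Tool frame: the origin (TCP) lies at the very end of the fingers, on their centre line; the grasp point (between the pads) lies 19 mm behind it (r.grip_depth is the distance from the TCP to the grasp point, in mm); y points along the fingers, z is the direction in which the jaws open and shut, and the axes are right-handed (so a half turn about y gives the same grasp; the last joint's range is limited). The gripper opens to 85 mm and grips with 20 to 120 N. Pads are 22 mm wide; open, the fingers measure 114 mm over their backs; the gripper's body (76 mm by 85 mm) begins 54 mm behind the grasp point. The pads swing forward as they close: fully open they stand 13 mm farther back than shut.
Start: joints at [70.737, 7.471, 85.268, -0, 87.261, -4.893], TCP at [148.885, 581.239, 231.292] pointing down, gripper open.
Joint ranges: [-169.43, 169.43], [-51.17, 129.36], [1.28, 143.12], [-76.62, 256.62], [0, 156.53], [-152.29, 152.29]. Speed limits (degrees/s): [136.94, 136.94, 159.86, 180, 180, 180].

## Interface

Orientations are given as [roll, pitch, yaw] about the fixed x, y, z axes, in that order (R = Rz(yaw) Ry(pitch) Rx(roll)).
In Python, from bench import readout, eyes, r gives the robot as it stands. The module is installed in compiled form; this text tells all that it offers.
- The arm moves only by the tool move_arm, never from a script. Its argument "motion" is text: rows parted by semicolons, each of 6 numbers parted by spaces: the shift along the world's x, y, z in cm, then the turn, a rotation vector about the world's x, y, z in degrees. A call has 1 to 10 rows; each row is the pose to reach, as a shift and turn from the pose commanded when the call began; what a row does not reach only later rows make up. A row lasts 1/12 s, in which the tool goes at most 41.7 mm and 7.16 degrees, less where a joint would pass 70% of its speed; a pose out of reach is approached as far as the arm can. A call with a gripper value outside its range is refused whole. "fingers" is the finger opening in cm, from 0 to 8.54, set as the call begins (left out, the last holds). The fingers move at their own pace and stop on an object; "squeeze" is the grip in N (left out, the last holds). Time passes only in rows, so rows that repeat a pose let the fingers close. It gives the time, the measured TCP pose, the force and the opening at its end, in the units of the state.
- readout.sense(): the state, without advancing time (a new reading comes with each control period).
- eyes.snapshot(name): name is "scene" or "side" or "wrist"; returns a dict with "image" (384x512x3 uint8, blue, green, red), "fx", "fy", "cx", "cy" (pixels), "world_to_cam" (4x4, takes a point from world to camera coordinates). Camera axes: x right, y down, z forward; pixel columns grow to the right and rows downward; lengths in mm; the calibration is good to about 2 mm. A picture is of the moment at which its call begins. There is no depth.
- r.hand_in(): hands the job in, once; it reports no verdict.
The state is a dict: "time": time; "joint_pos": joint angles; "qd": joint speeds; "joint_efforts": joint torques, N m; "tool_pos": TCP position; "tcp_rot": TCP orientation; "ft_force": force on the tool from outside, world axes, zero at the start; "wrist_torque": the same for the moment, N m; "finger_gap": finger opening in mm.
Only numpy, scipy, OpenCV 4.12 (cv2) and the standard library are available. Lean on these libraries where they do the work, as an engineer would, in place of code of your own. Each camera call takes 0.05 s, during which the arm holds its last target. There are 200 camera calls.

## Working session

There is one attempt and no reset: what is moved stays moved. The work goes in short steps, Python scripts to look and compute and a tool call to move; the robot and the scene stay as the last step left them, time stands still between calls to the robot, and variables do not carry over. Pictures are saved under pics/ and viewed, about 8 in all and at most 12, crops included, and the job is handed in when it is done.

Besides the shell and the picture viewer there is one more tool, called after "Call:" in YAML: its name, and indented under it one key for each argument. move_arm: Moves the arm, as the interface text tells. Its arguments: {"type":"object","properties":{"motion":{"type":"string"},"fingers":{"type":"number"},"squeeze":{"type":"number"}},"required":["motion"]}

```bash
mkdir -p pics
cat > h.py <<'E'
import numpy as np, cv2
from bench import readout, eyes, r
def snap(n,f):
    s=eyes.snapshot(n); cv2.imwrite(f'pics/{f}.png',s['image']); np.savez(f'pics/{f}.npz',**{k:np.array(v) for k,v in s.items()}); return s
def ray(s,u,v):
    T=np.array(s['world_to_cam']);R=T[:3,:3];c=-R.T@T[:3,3]
    d=R.T@np.array([(u-s['cx'])/s['fx'],(v-s['cy'])/s['fy'],1]);return c,d/np.linalg.norm(d)
def onz(s,u,v,z):
    c,d=ray(s,u,v);return c+d*(z-c[2])/d[2]
def tri(obs):
    A=np.zeros((3,3));b=np.zeros(3)
    for s,u,v in obs:
        c,d=ray(s,u,v);P=np.eye(3)-np.outer(d,d);A+=P;b+=P@c
    p=np.linalg.solve(A,b)
    return p,[np.linalg.norm((np.eye(3)-np.outer(ray(s,u,v)[1],ray(s,u,v)[1]))@(p-ray(s,u,v)[0])) for s,u,v in obs]
def proj(s,p):
    q=np.array(s['world_to_cam'])@np.r_[p,1];return s['fx']*q[0]/q[2]+s['cx'],s['fy']*q[1]/q[2]+s['cy']
E
python3 - <<'E'
from h import *
print(readout.sense())
a=[snap(n,n+'0') for n in('scene','side','wrist')]
for s in a: print(ray(s,s['cx'],s['cy']),s['fx'])
cv2.imwrite('pics/m.png',np.hstack([cv2.resize(s['image'],(400,300)) for s in a[:2]]))
E
```

```text
{'time': 0.0, 'joint_pos': array([ 7.07375359e+01,  7.51661081e+00,  8.53299276e+01,  2.73283746e-04,
        8.72610819e+01, -4.89315832e+00]), 'qd': array([ 0.01281353, -0.04456062, -0.06505321, -0.0232734 , -0.0670395 ,
       -0.09872108]), 'joint_efforts': array([-1.84949422e-03, -5.69385910e+01, -5.00548232e+01, -4.96302473e-04,
        1.50071742e-02,  1.51762421e-06]), 'tool_pos': array([148.69709747, 580.71137345, 230.22254985]), 'tcp_rot': array([-9.01072048e+01,  9.45174101e-03, -1.43693279e+01]), 'ft_force': array([-0.41790812,  0.83364167, -0.02142066]), 'wrist_torque': array([0.04116002, 0.04551466, 0.00034712]), 'finger_gap': 85.8457945486605}
(array([888.16353761, 554.59977873, 759.95870394]), array([-0.41024213, -0.6074714 , -0.68020577])) 428.67320617877124
(array([444.87503031, 505.54865415, 746.657609  ]), array([ 0.08083248, -0.65442237, -0.75179617])) 375.73164116422373
(array([ 74.60113509, 598.87219076, 373.59296636]), array([ 0.28336554, -0.07468887, -0.95609913])) 315.34970762887144
```

View pics/scene0.png

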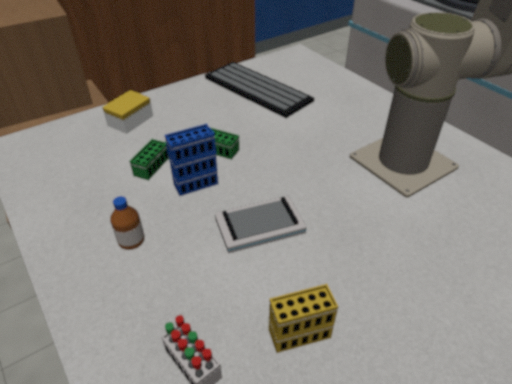

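View pics/side0.png

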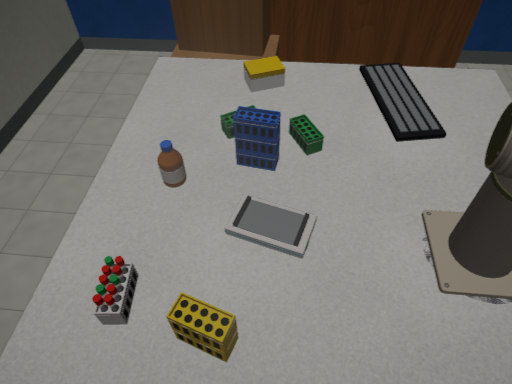

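The scene view shows the blue pile at about (192,160), top face at (190,133). Green single racks stand at (150,158) and (225,143), the plate is at (260,222), and the yellow pile is at (303,318). The side view has blue at (258,138), plate at (272,224), yellow at (203,325) and green at (305,134) and (240,120). The target is the top of the three-high blue stack. I'll check it in one enlarged crop.

Run:
```python
import cv2,numpy as np
a=cv2.imread('pics/scene0.png');b=cv2.imread('pics/side0.png')
f=lambda i,x,y,w,h:cv2.resize(i[y:y+h,x:x+w],(w*5,h*5),interpolation=cv2.INTER_CUBIC)
A=f(a,150,115,80,85);B=f(b,215,95,80,85)
C=cv2.resize(a[190:255,205:315],(400,236),interpolation=cv2.INTER_CUBIC)
D=cv2.resize(b[190:260,215:325],(400,255),interpolation=cv2.INTER_CUBIC)[:236]
# scale of C,D=3.636
cv2.imwrite('pics/crop.png',np.vstack([np.hstack([A,B])[:360],np.hstack([C,D])]))
for n,i in(('scene',a),('side',b)):
    h=cv2.cvtColor(i,cv2.COLOR_BGR2HSV)
    for nm,m in(('blue',cv2.inRange(h,(105,120,30),(125,255,255))),('yellow',cv2.inRange(h,(18,120,60),(35,255,255)))):
        m=cv2.morphologyEx(m,cv2.MORPH_CLOSE,np.ones((7,7)))
        for c in cv2.findContours(m,0,2)[0]:
            if 600<cv2.contourArea(c)<6000: print(n,nm,cv2.contourArea(c),cv2.approxPolyDP(cv2.convexHull(c),3,True)[:,0].tolist())
```

```text
scene blue 2585.5 [[206, 125], [213, 133], [216, 182], [180, 194], [166, 151], [166, 135]]
scene blue 2576.5 [[353, 0], [349, 14], [256, 41], [256, 0]]
scene yellow 3196.0 [[326, 285], [336, 304], [329, 336], [278, 351], [270, 331], [270, 299]]
scene yellow 739.0 [[148, 98], [147, 103], [123, 118], [104, 110], [107, 102], [130, 89]]
side blue 2307.0 [[239, 106], [279, 112], [274, 169], [237, 161], [233, 116]]
side blue 1909.5 [[511, 0], [511, 51], [463, 49], [482, 0]]
side blue 3674.0 [[175, 39], [81, 36], [66, 0], [169, 0]]
side yellow 2850.0 [[181, 292], [234, 315], [237, 337], [226, 360], [177, 337], [167, 315]]
side yellow 628.5 [[284, 72], [251, 78], [244, 62], [277, 55]]
```

View pics/crop.png

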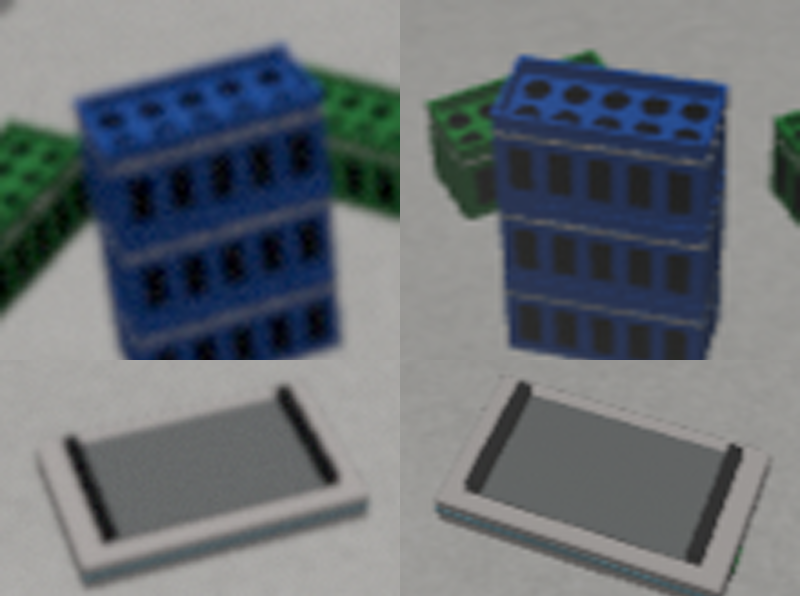

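The crop shows three blue racks in the stack, with green racks behind it in the scene view at left and right. The stack's top rack is the right one. Next I'll triangulate the corners I read from the crop.

```bash
cat > t.py <<'E'
from h import *
L=lambda f:{k:v for k,v in np.load(f'pics/{f}.npz').items()}
a,b=L('scene0'),L('side0')
E
python3 - <<'E'
from t import *
def do(nm,A,B):
    P=[]
    for p,q in zip(A,B):
        x,e=tri([(a,*p),(b,*q)]);P.append(x);print(nm,x.round(1),np.round(e,1))
    P=np.array(P);print(' mean',P.mean(0).round(1),'edges',[np.linalg.norm(P[i]-P[i-1]).round(1) for i in range(4)])
    l=P[1]-P[0]+P[2]-P[3];print(' yaw',np.degrees(np.arctan2(l[1],l[0])).round(2))
do('blue',[(165.6,134.6),(207,124),(215,135.4),(170.6,147)],[(238.6,106.4),(280.4,112.6),(279,125),(233.6,121.6)])
k=lambda o,Q:[(o+x/3.636,190+y/3.636) for x,y in Q]
do('stops',k(205,[(70,77),(284,27),(334,122),(108,180)]),k(215,[(123,22),(338,86),(296,201),(72,130)]))
E
```

```text
blue [ 580.2 -275.9  167.5] [1. 1.]
blue [ 472.8 -263.6  163.8] [0.9 0.9]
blue [ 473.7 -225.6  153. ] [0.6 0.6]
blue [ 588.  -233.9  155.6] [4.1 4.1]
 mean [ 528.7 -249.8  160. ] edges [np.float64(44.3), np.float64(108.2), np.float64(39.5), np.float64(114.6)]
 yaw 174.69
stops [536.9 -91.   34.6] [0.1 0.1]
stops [390.2 -50.4  32.5] [0.1 0.1]
stops [414.6  35.9  26.4] [1. 1.]
stops [560.8  -6.6  24.7] [1.2 1.2]
 mean [475.6 -28.   29.5] edges [np.float64(88.3), np.float64(152.2), np.float64(89.9), np.float64(152.3)]
 yaw 164.15
```

Call:
move_arm:
  motion: "10 -3 6 0 0 0;30 -26 8 0 0 0;30 -26 8 0 0 0;30 -26 8 0 0 0;30 -26 8 0 0 0;30 -26 8 0 0 0;30 -26 8 0 0 0;30 -26 8 0 0 0;30 -26 8 0 0 0;30 -26 8 0 0 0"
  fingers: 8.5

```text
time: 0.98
tool_pos: [450.4, 319.0, 311.6]
tcp_rot: [-90.0, -0.0, -14.4]
ft_force: [1.2, 0.3, 1.4]
finger_gap: 85.1
```

Call:
move_arm:
  motion: "8 -32 0 0 0 5;8 -32 0 0 0 5;8 -32 0 0 0 5;8 -32 0 0 0 5;8 -32 0 0 0 9;8 -32 0 0 0 9;8 -32 0 0 0 9;8 -32 0 0 0 9;8 -32 0 0 0 9;8 -32 0 0 0 9"

```text
time: 1.82
tool_pos: [528.9, -1.0, 310.7]
tcp_rot: [-90.0, 0.1, -5.6]
ft_force: [-0.2, 0.8, 0.2]
finger_gap: 84.6
```

Next I'll go over the pile, look at the plate on the way with the wrist camera, then look at the pile.

```bash
python3 -c "
from h import *
snap('wrist','w1')"
```

Call:
move_arm:
  motion: "0 -25 0 0 0 0;0 -25 0 0 0 0;0 -25 0 0 0 0;0 -25 0 0 0 0;0 -25 0 0 0 0;0 -25 0 0 0 0;0 -25 0 0 0 0;0 -25 0 0 0 0;0 -25 0 0 0 0"

```text
time: 2.62
tool_pos: [529.2, -247.4, 311.1]
tcp_rot: [-89.9, 0.0, -5.3]
ft_force: [0.4, 0.2, -0.6]
finger_gap: 84.8
```

```bash
python3 -c "
from h import *
s=snap('wrist','w2')
cv2.imwrite('pics/ww.png',np.hstack([cv2.resize(cv2.imread('pics/w1.png'),(400,300)),cv2.resize(s['image'],(400,300))]))"
```

```text
(no output)
```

View pics/ww.png

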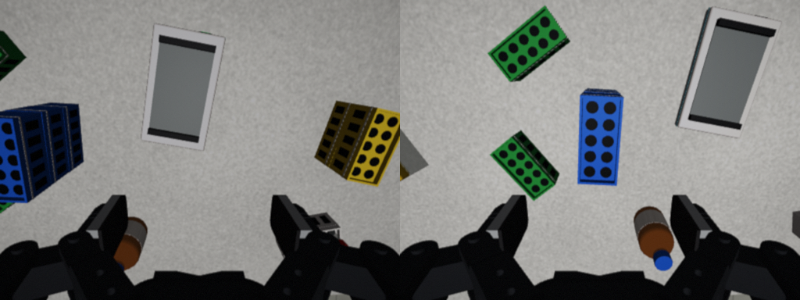

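Left (w1): the plate is at (183,88) with stops at top and bottom, yellow at right and the blue pile at left. Right (w2): the blue top face is at about (200,138) of that half, with the plate at upper right and the green racks at left. Now I'll measure both.

Run:
```python
from t import *
w1,w2=L('w1'),L('w2')
def rect(m,lo,hi,roi):
    k=np.zeros_like(m);x,y,X,Y=roi;k[y:Y,x:X]=m[y:Y,x:X]
    k=cv2.morphologyEx(k,cv2.MORPH_CLOSE,np.ones((25,25)));c=[c for c in cv2.findContours(k,0,2)[0] if lo<cv2.contourArea(c)<hi]
    c=max(c,key=cv2.contourArea);q=cv2.approxPolyDP(cv2.convexHull(c),5,True)[:,0];return cv2.boxPoints(cv2.minAreaRect(c)),q.tolist()
h=cv2.cvtColor(w2['image'],cv2.COLOR_BGR2HSV)
print(h[150,258],h[117,258],h[180,256])
m=cv2.inRange(h,(105,100,150),(125,255,255))
bp,q=rect(m,1500,20000,(215,100,300,260));print(bp.round(1).tolist(),q)
c=bp.mean(0)
for z in(164,168):
    P=np.array([onz(w2,*p,z) for p in bp]);print(z,P.mean(0).round(1),[np.linalg.norm(P[i]-P[i-1]).round(1) for i in range(4)]);
for i in range(4):
    d=P[i]-P[i-1];print('ang',np.degrees(np.arctan2(d[1],d[0])).round(1))
# height by two views
for i in range(4):
    for s,Q in((a,[(165.6,134.6),(207,124),(215,135.4),(170.6,147)]),(b,[(238.6,106.4),(280.4,112.6),(279,125),(233.6,121.6)])):
        j=min(range(4),key=lambda j:np.hypot(*(np.array(proj(s,P[i]))-Q[j])))
        x,e=tri([(w2,*bp[i]),(s,*Q[j])]);print(x.round(1),round(e[0],1),end=' ')
    print()
# stops
for n,w,rois in(('w1',w1,[(195,30,290,80),(170,155,280,190)]),('w2',w2,[(400,10,492,60),(360,140,445,175)])):
    d=cv2.inRange(w['image'],(0,0,0),(55,55,55));C=[]
    for x,y,X,Y in rois:
        cs=cv2.findContours(d[y:Y,x:X],0,2)[0];k=max(cs,key=cv2.contourArea);B=cv2.boxPoints(cv2.minAreaRect(k))+(x,y);C.append(B.mean(0));print(n,cv2.minAreaRect(k),C[-1])
    A,B=[onz(w,*p,35) for p in C];print(n,A.round(1),B.round(1),((A+B)/2).round(1),np.linalg.norm(A-B).round(1),np.degrees(np.arctan2(*(B-A)[[1,0]])).round(1))
    if n=='w1':C1=C
for i in range(2):print('stop tri',tri([(w1,*C1[i]),(w2,*C[i])]))
```

```text
[109 203 190] [112 127  86] [110 205 192]
[[224.60000610351562, 234.8000030517578], [230.0, 121.30000305175781], [285.6000061035156, 124.0], [280.20001220703125, 237.5]] [[230, 122], [285, 125], [276, 237], [227, 234]]
164 [ 530.5 -247.8  164. ] [np.float64(55.8), np.float64(111.5), np.float64(50.1), np.float64(111.8)]
168 [ 529.4 -247.7  168. ] [np.float64(55.1), np.float64(110.0), np.float64(49.4), np.float64(110.3)]
ang -98.3
ang 170.6
ang 82.0
ang -6.5
[ 579.6 -282.   165.6] 1.5 [ 582.2 -283.4  161.1] 0.7 
[ 472.  -265.1  163.7] 0.3 [ 472.4 -265.1  161.5] 0.5 
[ 479.1 -215.   160.5] 0.1 [ 476.  -215.1  162.6] 2.8 
[ 590.5 -228.4  164.3] 0.9 [ 589.5 -227.2  157.5] 3.1 
w1 ((43.96154022216797, 26.192306518554688), (72.56297302246094, 8.629109382629395), 11.309932708740234) [238.96153831  56.19230604]
w1 ((51.271812438964844, 17.459732055664062), (64.76399993896484, 7.878268241882324), 10.007980346679688) [221.27181244 172.45973217]
w1 [402.9  -8.6  35. ] [545.7 -49.   35. ] [474.3 -28.8  35. ] 148.4 -15.8
w2 ((42.050132751464844, 25.264781951904297), (75.78981018066406, 10.88666820526123), 12.030595779418945) [442.05013275  35.26478195]
w2 ((42.53962326049805, 15.288678169250488), (67.51103210449219, 6.8801045417785645), 10.61965560913086) [402.53962326 155.28867805]
w2 [403.1  -9.1  35. ] [545.8 -50.2  35. ] [474.4 -29.6  35. ] 148.5 -16.1
stop tri (array([402.88855542,  -8.63732462,  34.1698163 ]), [np.float64(0.09761157741501748), np.float64(0.09761157741513274)])
stop tri (array([546.15931516, -49.26697327,  33.02593083]), [np.float64(0.06148169710325949), np.float64(0.06148169710322645)])
```

Estimates: pile centre is (529.5, −247.7) with yaw about −7.5°, and plate centre is (474.4, −29) with yaw −16°. Heights agree with the text to within about 5 mm. Descending to TCP z ≈ 130.

Call:
move_arm:
  motion: "0 0 -4 0 0 -2;0 0 -8 0 0 -2;0 0 -12 0 0 -2;0 0 -14 0 0 -2;0 0 -16 0 0 -2;0 0 -17 0 0 -2;0 0 -18.1 0 0 -2;0 0 -18.1 0 0 -2;0 0 -18.1 0 0 -2;0 0 -18.1 0 0 -2"

```text
time: 3.5
tool_pos: [529.9, -249.0, 132.1]
tcp_rot: [-90.1, -0.1, -7.3]
ft_force: [0.1, 0.2, 0.7]
finger_gap: 84.9
```

Run:
```python
from h import *
s=snap('side','s3')['image'];w=snap('wrist','w3')['image'];print(readout.sense()['ft_force'])
cv2.imwrite('pics/v3.png',np.hstack([cv2.resize(s[70:190,190:350],(400,300)),cv2.resize(w,(400,300))]))
```

```text
[-0.00655543 -0.19969229 -0.94974398]
```

View pics/v3.png

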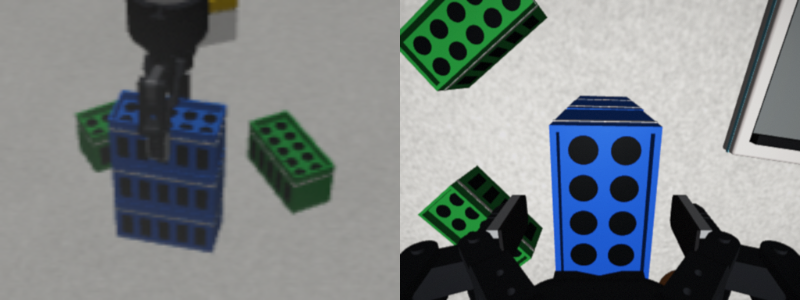

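The side view has the fingertip at (157,155), above the first seam. The wrist view has the pads at x=527 and 672, with the rack edges at 551 and 660. The rack sits about 2.5 mm toward +y, so I'll shift and close.

Call:
move_arm:
  motion: "-0.1 0.25 0 0 0 0;-0.1 0.25 0 0 0 0"

```text
time: 3.77
tool_pos: [528.2, -246.2, 131.1]
tcp_rot: [-90.0, -0.1, -7.4]
ft_force: [0.2, 0.9, -0.7]
finger_gap: 85.2
```

Call:
move_arm:
  motion: "0 0 0 0 0 0;0 0 0 0 0 0;0 0 0 0 0 0;0 0 0 0 0 0;0 0 0 0 0 0;0 0 0 0 0 0;0 0 0 0 0 0;0 0 0 0 0 0;0 0 0 0 0 0;0 0 0 0 0 0"
  fingers: 4
  squeeze: 35

```text
time: 4.6
tool_pos: [528.0, -246.3, 130.5]
tcp_rot: [-90.0, -0.0, -7.4]
ft_force: [-0.0, 0.5, 3.7]
finger_gap: 49.7
```

Gripped at 49.7 mm. Lifting slowly straight up.

Call:
move_arm:
  motion: "0 0 0.5 0 0 0;0 0 1 0 0 0;0 0 1.5 0 0 0;0 0 2 0 0 0;0 0 3 0 0 0;0 0 4 0 0 0;0 0 5 0 0 0;0 0 6 0 0 0;0 0 7 0 0 0;0 0 7 0 0 0"

```text
time: 5.43
tool_pos: [529.2, -247.0, 203.8]
tcp_rot: [-90.1, -0.2, -7.4]
ft_force: [-0.1, -0.3, 0.2]
finger_gap: 49.6
```

Run:
```python
from h import *
s=snap('side','s4')['image'];w=snap('scene','c4')['image'];print(readout.sense()['ft_force'],readout.sense()['finger_gap'])
cv2.imwrite('pics/v4.png',np.hstack([cv2.resize(s[50:200,160:360],(400,300)),cv2.resize(w[70:220,90:290],(400,300))]))
```

```text
[ 0.56437773  0.12220575 -1.45040625] 49.6068067491015
```

View pics/v4.png

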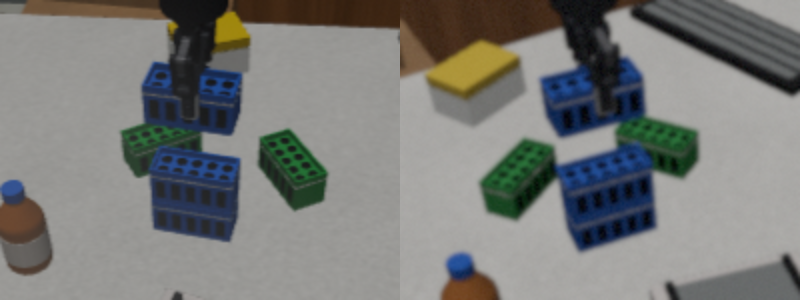

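Only the top rack came up, level. The lower two still stand at (195,192) and (607,195). Carrying it over the plate and turning by −8.6°.

Call:
move_arm:
  motion: "-0.5 2 0 0 0 0;-1.2 5 0 0 0 -2;-2 8 0 0 0 -4;-2.7 11 0 0 0 -6;-3.4 14 0 0 0 -8;-4.2 17 0 0 0 -8.6;-4.9 20 0 0 0 -8.6;-5.4 21.7 0 0 0 -8.6;-5.4 21.7 0 0 0 -8.6;-5.4 21.7 0 0 0 -8.6"

```text
time: 6.37
tool_pos: [473.4, -28.6, 199.7]
tcp_rot: [-90.0, 0.0, -15.8]
ft_force: [0.6, -0.2, -1.0]
finger_gap: 49.5
```

Call:
move_arm:
  motion: "0 0 -2 0 0 0;0 0 -4 0 0 0;0 0 -6 0 0 0;0 0 -8 0 0 0;0 0 -10 0 0 0;0 0 -11.5 0 0 0;0 0 -12.5 0 0 0;0 0 -13 0 0 0;0 0 -13 0 0 0;0 0 -13 0 0 0"

```text
time: 7.2
tool_pos: [474.2, -29.7, 70.7]
tcp_rot: [-90.0, -0.0, -16.0]
ft_force: [0.1, -0.0, -0.9]
finger_gap: 49.6
```

Run:
```python
from h import *
s=snap('side','s5')['image'];w=snap('scene','c5')['image'];print(readout.sense()['ft_force'],readout.sense()['finger_gap'])
cv2.imwrite('pics/v5.png',np.hstack([cv2.resize(s[160:265,205:345],(400,300)),cv2.resize(w[155:260,195:335],(400,300))]))
```

```text
[-0.32527286 -0.37113812 -1.76205156] 49.71600263421184
```

View pics/v5.png

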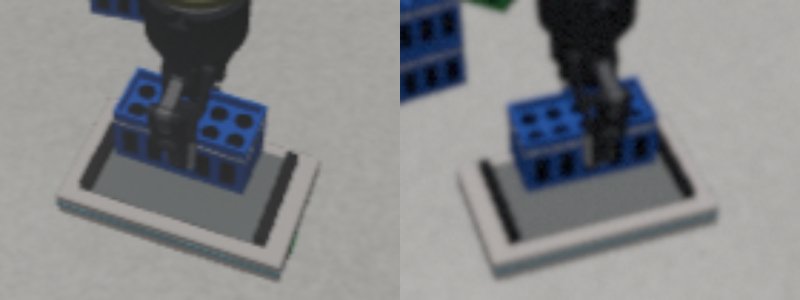

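Run:
```python
from t import *
a,b=L('c5'),L('s5')
A=[(195+x/2.857,155+y/2.857) for x,y in((125,190),(258,163),(108,103),(251,80))]
B=[(205+x/2.857,160+y/2.857) for x,y in((116,150),(246,192),(138,70),(268,104))]
yaw=np.radians(-16);ex=np.array([np.cos(yaw),np.sin(yaw)]);ey=np.array([-ex[1],ex[0]])
for nm,p,q,z in zip(('front-left bot','front-right bot','backleft top','backright top'),A,B,(51,51,108,108)):
    for n,x in(('tri',tri([(a,*p),(b,*q)])[0]),('sc',onz(a,*p,z)),('sd',onz(b,*q,z))):
        d=x[:2]-(474.4,-29);print(nm,n,x.round(1),'plate frame',round(d@ex,1),round(d@ey,1))
```

```text
front-left bot tri [536.4 -26.1  53. ] plate frame 58.8 19.9
front-left bot sc [535.2 -28.9  51. ] plate frame 58.4 16.9
front-left bot sd [536.5 -26.4  51. ] plate frame 59.0 19.6
front-right bot tri [429.    6.9  51. ] plate frame -53.6 22.0
front-right bot sc [429.1   7.8  51. ] plate frame -53.6 22.9
front-right bot sd [429.   6.  51.] plate frame -53.3 21.2
backleft top tri [521.8 -69.5 105.6] plate frame 56.7 -25.9
backleft top sc [522.5 -69.9 108. ] plate frame 57.5 -26.1
backleft top sd [521.2 -64.7 108. ] plate frame 54.8 -21.4
backright top tri [417.1 -25.1 116.6] plate frame -56.2 -12.1
backright top sc [412.6 -27.  108. ] plate frame -59.9 -15.1
backright top sd [416.7 -38.1 108. ] plate frame -52.9 -24.6
```

The rack is centred over the plate within about 3 mm, some 21 mm above it. Lowering slowly.

Call:
move_arm:
  motion: "0 0 -0.5 0 0 0;0 0 -1 0 0 0;0 0 -1.3 0 0 0;0 0 -1.5 0 0 0;0 0 -1.7 0 0 0;0 0 -1.8 0 0 0;0 0 -1.9 0 0 0;0 0 -1.9 0 0 0;0 0 -1.9 0 0 0"

```text
time: 8.05
tool_pos: [473.9, -29.3, 51.3]
tcp_rot: [-90.0, -0.0, -16.0]
ft_force: [-0.4, 0.2, -1.3]
finger_gap: 49.7
```

Call:
move_arm:
  motion: "0 0 -0.1 0 0 0;0 0 -0.1 0 0 0;0 0 -0.2 0 0 0;0 0 -0.2 0 0 0;0 0 -0.2 0 0 0"

```text
time: 8.47
tool_pos: [474.2, -29.3, 49.5]
tcp_rot: [-90.0, -0.0, -16.0]
ft_force: [-0.2, -0.6, 0.5]
finger_gap: 49.7
```

Call:
move_arm:
  motion: "0 0 -0.1 0 0 0;0 0 -0.1 0 0 0;0 0 -0.1 0 0 0"

```text
time: 8.72
tool_pos: [474.2, -29.3, 49.5]
tcp_rot: [-90.0, -0.0, -16.0]
ft_force: [-6.6, 0.3, 11.4]
finger_gap: 49.4
```

Contact at 11 N upward, so it is seated. Opening, then retreating straight up.

Call:
move_arm:
  motion: "0 0 0.05 0 0 0;0 0 0.05 0 0 0;0 0 0.05 0 0 0;0 0 0.05 0 0 0;0 0 0.05 0 0 0;0 0 0.05 0 0 0;0 0 0.05 0 0 0;0 0 0.05 0 0 0;0 0 0.05 0 0 0;0 0 0.05 0 0 0"
  fingers: 8.5

```text
time: 9.55
tool_pos: [473.9, -29.3, 48.8]
tcp_rot: [-90.0, -0.0, -16.0]
ft_force: [-0.5, -0.2, -0.2]
finger_gap: 85.0
```

Call:
move_arm:
  motion: "0 0 1 0 0 0;0 0 2 0 0 0;0 0 4 0 0 0;0 0 7 0 0 0;0 0 11 0 0 0;0 0 15 0 0 0;0 0 19 0 0 0;0 0 23 0 0 0;0 0 25 0 0 0;0 0 25 0 0 0"

```text
time: 10.38
tool_pos: [476.4, -29.7, 307.1]
tcp_rot: [-89.9, -0.7, -16.0]
ft_force: [-0.7, -0.4, 0.7]
finger_gap: 84.8
```

Run:
```python
from h import *
w=snap('wrist','w6');s=snap('side','s6')['image'];c=snap('scene','c6')
print(readout.sense()['tool_pos'],readout.sense()['ft_force'])
cv2.imwrite('pics/v6.png',np.vstack([np.hstack([cv2.resize(w['image'],(400,300)),cv2.resize(c['image'],(400,300))]),np.hstack([cv2.resize(s[:384],(400,300)),cv2.resize(s[160:265,205:345],(400,300))])]))
h=cv2.cvtColor(w['image'],cv2.COLOR_BGR2HSV);m=cv2.morphologyEx(cv2.inRange(h,(105,100,150),(125,255,255)),cv2.MORPH_CLOSE,np.ones((25,25)))
for k in cv2.findContours(m,0,2)[0]:
    if cv2.contourArea(k)>1500:
        bp=cv2.boxPoints(cv2.minAreaRect(k));P=np.array([onz(w,*p,87) for p in bp]);M=P.mean(0)
        print(bp.round().tolist(),M.round(1),[(np.linalg.norm(P[i]-P[i-1]).round(1),np.degrees(np.arctan2(*(P[i]-P[i-1])[[1,0]])).round(1)) for i in range(4)])
# piles moved? residual before/after images in pile regions (scene, side)
for n,rois in(('scene',[(165,150,220,196),(268,283,338,353)]),('side',[(232,135,282,172),(165,290,240,362)])):
    A=cv2.imread(f'pics/{n}0.png',0);B=cv2.imread(f"pics/{'c' if n=='scene' else 's'}6.png",0)
    for x,y,X,Y in rois: print(n,cv2.phaseCorrelate(A[y:Y,x:X].astype(np.float32),B[y:Y,x:X].astype(np.float32)))
```

```text
[473.76900455 -29.21840985 299.14968296] [-0.49518392  0.49669834 -0.50983064]
[[58.0, 219.0], [96.0, 206.0], [122.0, 283.0], [83.0, 296.0]] [ 530.5 -265.3   87. ] [(np.float64(111.6), np.float64(170.8)), (np.float64(53.2), np.float64(92.6)), (np.float64(109.2), np.float64(-6.9)), (np.float64(58.1), np.float64(-85.9))]
[[233.0, 115.0], [276.0, 115.0], [276.0, 206.0], [233.0, 206.0]] [475.7 -30.4  87. ] [(np.float64(108.1), np.float64(162.8)), (np.float64(48.1), np.float64(74.0)), (np.float64(108.1), np.float64(-14.8)), (np.float64(52.5), np.float64(-106.0))]
scene ((0.055801871822161786, -0.2066959773986028), 0.8195777441064517)
scene ((-0.020415307158955898, -0.01346871290386531), 0.9310219048717876)
side ((-0.04342104709823147, -0.026311966023325084), 0.9748568713665009)
side ((0.49171700811836416, 0.01159584042351014), 0.987940467596054)
```

View pics/v6.png

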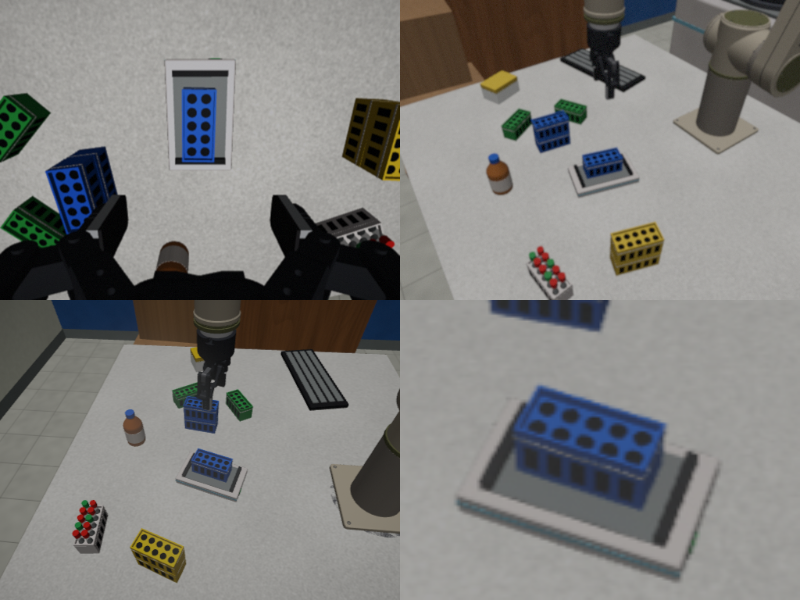

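The rack stands flat on the plate between the stops: wrist view (198,125), side crop (590,445). It is about 2 mm from the plate's centre and about 1° off its axis. The piles shifted less than 0.5 px. Handing in.

```bash
python3 -c "
from bench import r
print(r.hand_in())"
```

```text
the job is handed in; nothing more can be done
None
```

I lifted only the top blue rack off its pile and set it upright on the feeder's plate, then backed the gripper off clear and handed the job in at about 10.5 s. The hand-in gives no verdict.

- **Placing:** the last wrist picture put the rack's centre at (475.7, −30.4) mm. The plate's centre measured (474.4, −29) mm, so it is about 2 mm off, with its length about 1° off the plate's.
- **Piles:** the remaining blue racks and the yellow pile shifted by less than 0.5 px in both fixed views. The gripper was clear, about 300 mm up.
- **What disagreed:** the camera heights for the pile's top came out at 153–168 mm, mostly below the stated 168 mm. I used the stated height for the grip, and it held without slipping. The side view also hinted at a gripper offset of about 7 mm along the rack before closing, but the rack lifted level.

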